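Lay out one axle kit in the parts tray

TASK

Collect the four parts of the axle kit from the bench into the grey inserts of the plywood tray, each lying flat on the floor of its own well: the ball bearing in the large round well, the washer pack in the small round well, the large hex nut in the square well and the bolt lying along the oblong well. The plain spacer ring and the smaller nut do not belong to the kit: leave them where they lie.

Things in the scene. Friction and masses are not known exactly. Their poses are not given: they have to be found in the camera images.
- bearing: Ball bearing for the kit: steel ring of 52 mm outside diameter, 15 mm high, with a dark flat seal between its inner and outer races and a smallish bore. 0.18 kg. Lies loose on the table; origin: centre of its underside; z up. (Bench: a tall machine stands at the left, its parts from about 0.45 m left of the robot's centre line, 0.3 to 0.6 m ahead; keep the arm clear of it.)
- big_nut: Large hex nut for the kit: plain steel, 46 mm across flats, 52 mm across corners, 22 mm high; two of its flats face +x and -x of its own frame, its corners lie on y. 0.15 kg. Lies loose on the table; origin: centre of its underside; z up.
- bolt: Hex bolt for the kit: plain steel, lying on its side, 56 mm long along its own y, with the 24 mm wide, 21 mm tall hex head at +y (head from y = +19 to +28 mm) and a 12 mm thick shank from there to y = -28 mm; shank axis 6 mm (tip) to 10 mm (head) above the table. 0.06 kg. Lies loose on the table; origin: under the middle of its length, at table height; z up.
- washers: Small pack of steel washers for the kit, one solid round stack 31 mm in diameter, 10 mm high, with a hole. 0.05 kg. Lies loose on the table; origin: centre of its underside; z up.
- spacer: Spacer ring that does not belong to the kit: plain thick-walled steel ring, 52 mm outside diameter, 18 mm high, one wide open bore, no seal or inner race. Stays where it lies. Lies loose on the table; origin: centre of its underside; z up.
- small_nut: Smaller hex nut that does not belong to the kit: plain steel, 30 mm across flats, 34 mm across corners, 15 mm high. Stays where it lies. Lies loose on the table; origin: centre of its underside; z up.
- insert_large_round: Tray insert with the large round well, 76 mm in diameter: place of the bearing. Fixed grey block 88x88x16 mm, one of four set 2 by 2 (90 mm pitch, any order) in a plywood tray 192 mm square, lip 14 mm high. Origin: centre of its underside, 4 mm above the table; z up. Well central, 10 mm deep: floor 10 mm, rim 20 mm above the table.
- insert_small_round: Tray insert with the small round well, 54 mm in diameter: place of the washer pack. Fixed grey block 88x88x16 mm, one of four set 2 by 2 (90 mm pitch, any order) in a plywood tray 192 mm square, lip 14 mm high. Origin: centre of its underside, 4 mm above the table; z up. Well central, 10 mm deep: floor 10 mm, rim 20 mm above the table.
- insert_square: Tray insert with the square well, 68 x 68 mm: place of the large nut. Fixed grey block 88x88x16 mm, one of four set 2 by 2 (90 mm pitch, any order) in a plywood tray 192 mm square, lip 14 mm high. Origin: centre of its underside, 4 mm above the table; z up. Well central, 10 mm deep: floor 10 mm, rim 20 mm above the table.
- insert_slot: Tray insert with the oblong well, 76 mm long along its own y and 40 mm wide along its own x: place of the bolt, lying along the well, head at either end. Fixed grey block 88x88x16 mm, one of four set 2 by 2 (90 mm pitch, any order) in a plywood tray 192 mm square, lip 14 mm high. Origin: centre of its underside, 4 mm above the table; z up. Well central, 10 mm deep: floor 10 mm, rim 20 mm above the table.

How it is judged (in metres and radians):
At the end, for the whole second after the job is handed in: Bearing, washers, large nut lie flat (0.15 rad) on the floors of their wells (under 4.5 mm above it; within 17, 17, 21 mm of the centre); bolt level in the oblong well (under 7.5 mm above its floor, within 22 mm of the centre); spacer and smaller nut within 25 mm of their starts; all at rest (horizontal distance between bearing and insert_large_round below 0.017 m and z of bearing in the frame of insert_large_round below 0.0105 m and linear speed of each of bearing, washers, big_nut, bolt, spacer, small_nut below 0.01 m/s and angle between each of bearing, washers, big_nut's own z axis and vertical below 0.15 rad and horizontal distance between washers and insert_small_round below 0.017 m and z of washers in the frame of insert_small_round below 0.0105 m and horizontal distance between big_nut and insert_square below 0.021 m and z of big_nut in the frame of insert_square below 0.0105 m and horizontal distance between bolt and insert_slot below 0.022 m and z of bolt in the frame of insert_slot below 0.0135 m and angle between bolt's own y axis and vertical between 1.35 and 1.79 rad and distance of each of spacer, small_nut from where it was at the start of the episode below 0.025 m); the robot touches nothing.
It fails at once if the spacer ring, which does not belong to the kit, is moved more than 25 mm (distance of spacer from where it was at the start of the episode above 0.025 m).
It fails at once if the smaller nut, which does not belong to the kit, is moved more than 25 mm (distance of small_nut from where it was at the start of the episode above 0.025 m).
It also fails if it takes over 96 s, if anything falls off the work surface, if the arm or the gripper's body presses on something with over 40 N, if the wrist force passes 120 N, or if a joint passes its speed limit or range.

ROBOT

A 6-joint arm with a two-finger parallel gripper is mounted at the origin on the work surface; the furniture and walls round the work are solid. World frame = base frame: x ahead of the robot, y to its left, z up, the work surface at z = 0. Lengths are in mm, angles in rad, forces in N, time in s.
With the tool pointing down it reaches from about 275 to 750 mm from the base axis. Payload 10.2 kg.
Tool frame: the origin (TCP) lies on the front face of the gripper's body, between the roots of the fingers; the fingertips stand 73 mm ahead of it and the grasp point (between the pads) lies 54 mm ahead of it; z points along the fingers, y is the line along which they close (so a half turn about z gives the same grasp; the last joint's range is limited). The gripper opens to 85 mm and grips with 20 to 120 N. Pads are 22 mm wide; open, the fingers measure 114 mm over their backs; the gripper's body (76 mm by 85 mm) begins 54 mm behind the grasp point. The pads swing forward as they close: fully open they stand 13 mm farther back than shut.
Start: joints at [1.097, 0.313, 1.498, -0, 1.331, -0.223], TCP at [130.307, 508.578, 303.894] pointing down, gripper open.
Joint ranges: [-2.94, 2.94], [-0.97, 2.17], [0.19, 2.56], [-1.23, 4.37], [0.02, 3.11], [-2.88, 2.88]. Speed limits (rad/s): [2.39, 2.39, 3.01, 3.14, 3.14, 3.14].

INTERFACE

Orientations are given as a unit quaternion [w, x, y, z].
In Python, from rig import * gives the robot as it stands.
- The arm moves only by the tool step_arm, never from a script. Its argument "plan" is a list of rows, each an object with "offset": the shift along the tool's x, y, z in cm, a list of three; "rot": the turn, a rotation vector about the tool's x, y, z in degrees, a list of three; "gripper": the finger opening in cm, from 0 to 8.54. In form: [{"offset": [x, y, z], "rot": [wx, wy, wz], "gripper": gripper}, ...]. A call has 1 to 12 rows; each row is the pose to reach, as a shift and turn from the pose commanded when the call began, along the tool's axes at that moment; what a row does not reach only later rows make up. A row lasts 1/10 s, in which the tool goes at most 50 mm and 8.59 degrees, less where a joint would pass 70% of its speed; a pose out of reach is approached as far as the arm can. A call with a gripper value outside its range is refused whole. The fingers move at their own pace and stop on an object; "squeeze" is the grip in N (left out, the last holds). Time passes only in rows, so rows that repeat a pose let the fingers close. It gives the time, the measured TCP pose, the force, the opening and the grip force at its end, in the units of the state.
- sense(): the state, without advancing time (a new reading comes with each control period).
- capture(name): name is "scene" or "side" or "wrist"; returns a dict with "color" (400x640x3 uint8, red, green, blue), "depth" (400x640 float32, mm along the optical axis (not along the pixel's ray), 0 where there is no reading), "vertical_fov" (degrees; the focal length in pixels is half the picture's height over the tangent of half this angle, whatever the lens; pixels are square), "cx", "cy" (the principal point, pixels), "rvec" (rotation vector, rad) and "tvec" (3), from world to camera coordinates, as OpenCV has them; the wrist camera has in their place "mount" (4x4, takes a point from camera to tool coordinates, whose origin is the TCP and whose axes are the flange's). Camera axes: x right, y down, z forward; pixel columns grow to the right and rows downward; lengths in mm; the calibration is good to about 2 mm. A picture is of the moment at which its call begins: read the wrist's pose just before it.
- finish_job(): hands the job in; it is judged then, once.
The state is a dict: "time_s": time; "joints": joint angles; "dq": joint speeds; "tau": joint torques, N m; "eef_pos": TCP position; "ee_rot": TCP orientation; "force": force on the tool from outside, world axes, zero at the start; "wrist_torque": the same for the moment, N m; "grip_width": opening from 0.0 (shut) to 1.0 (fully open); "grip_force": force on a finger pad.
Only numpy, scipy, OpenCV 4.12 (cv2) and the standard library are available. Lean on these libraries where they do the work, as an engineer would, in place of code of your own. Each camera call takes 0.05 s, during which the arm holds its last target. There are 200 camera calls.

## Working session

There is one attempt and no reset: what is moved stays moved. The work goes in short steps, Python scripts to look and compute and a tool call to move; the robot and the scene stay as the last step left them, time stands still between calls to the robot, and variables do not carry over. Pictures are saved under pics/ and viewed, at most 17 in all, crops included, and the job is handed in when it is done.

Besides the shell and the picture viewer there is one more tool, called after "Emit:" in YAML: its name, and indented under it one key for each argument. step_arm: Moves the arm, as the interface text tells. Its arguments: {"type":"object","properties":{"plan":{"type":"array"},"squeeze":{"type":"number"}},"required":["plan"]}

```bash
mkdir -p pics; cat > h.py <<'E'
from rig import *
import numpy as np, cv2
from scipy.spatial.transform import Rotation as R
def K(c):
    f=200/np.tan(np.radians(c["vertical_fov"])/2); return f
def snap(n,out):
    s=sense(); c=capture(n); c["s"]=s
    cv2.imwrite(f"pics/{out}.png",c["color"][...,::-1])
    np.savez(f"pics/{out}.npz",name=n,s_pos=s["eef_pos"],s_rot=s["ee_rot"],**{k:v for k,v in c.items() if k!="s"})
    return c
def pose(d):  # camera->world
    if "mount" in d:
        w,x,y,z=d["s_rot"]; T=np.eye(4);T[:3,:3]=R.from_quat([x,y,z,w]).as_matrix();T[:3,3]=d["s_pos"]
        T=T@d["mount"]; return T[:3,:3],T[:3,3]
    M=R.from_rotvec(np.ravel(d["rvec"])).as_matrix(); return M.T,-M.T@np.ravel(d["tvec"])
def ray(d,u,v):
    Rm,t=pose(d); f=K(d); r=Rm@np.array([(u-d["cx"])/f,(v-d["cy"])/f,1.]); return t,r
def atz(d,u,v,z):
    t,r=ray(d,u,v); return t+r*(z-t[2])/r[2]
def dep(d,u,v):
    t,r=ray(d,u,v); return t+r*d["depth"][int(round(v)),int(round(u))]
def cloud(d):
    Rm,t=pose(d); f=K(d); V,U=np.mgrid[:400,:640]; Z=d["depth"]
    P=np.stack([(U-d["cx"])/f*Z,(V-d["cy"])/f*Z,Z],-1); return P@Rm.T+t
def load(n): return np.load(f"pics/{n}.npz")
E
python3 - <<'E'
from h import *
print(sense())
for n in ("scene","side","wrist"):
    snap(n,n+"0"); d=load(n+"0"); print(n,K(d),d["cx"],d["cy"],pose(d)[1].round(), pose(d)[0].round(2).tolist())
a=np.vstack([cv2.imread(f"pics/{n}0.png") for n in ("scene","side")])
cv2.imwrite("pics/v1.png",cv2.resize(a,None,fx=.75,fy=.75,interpolation=3))
E
```

```text
{'time_s': 0.0, 'joints': array([ 1.09659516e+00,  3.13453836e-01,  1.49845028e+00, -1.69363387e-05,
        1.33096349e+00, -2.23395587e-01]), 'dq': array([ 0.00126927, -0.00153648,  0.0007746 , -0.00041867, -0.00162797,
        0.00048396]), 'tau': array([ 2.90643235e-03, -4.12280738e+01, -2.59738648e+01, -1.86766511e-05,
        4.23581965e-03, -1.39988714e-05]), 'eef_pos': array([130.23293549, 508.42214536, 303.32807707]), 'ee_rot': array([-2.10139744e-04,  1.25072343e-01,  9.92147420e-01, -6.01899584e-04]), 'force': array([-0.00400161,  0.36999693,  0.60375487]), 'wrist_torque': array([0.0070236 , 0.03701656, 0.00046494]), 'grip_force': 0.0, 'grip_width': 1.0005989662189962}
scene 424.23038707522267 319.27913141085907 195.05026599414953 [  68. -397.  837.] [[0.61, -0.63, 0.47], [-0.79, -0.49, 0.37], [0.0, -0.6, -0.8]]
side 506.6334950359164 311.57036972862096 201.97848947380862 [543. 916. 733.] [[-1.0, 0.0, 0.02], [-0.02, 0.59, -0.8], [-0.02, -0.8, -0.59]]
wrist 282.42919347082733 320.37763883807617 202.2689041351441 [ 64. 525. 373.] [[0.25, 0.93, 0.27], [0.97, -0.24, -0.07], [-0.0, 0.27, -0.96]]
```

View pics/v1.png

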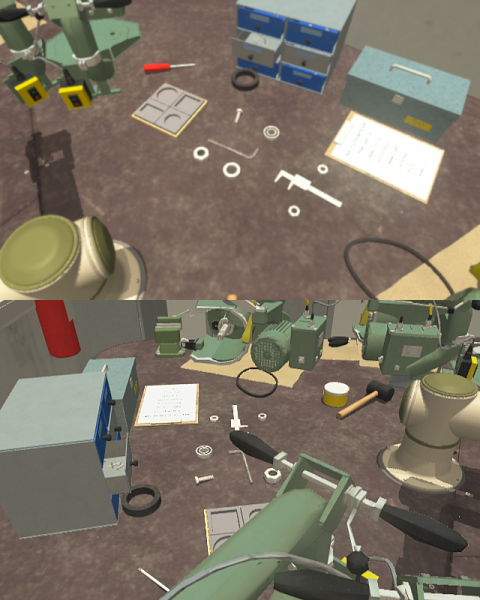

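View pics/wrist0.png

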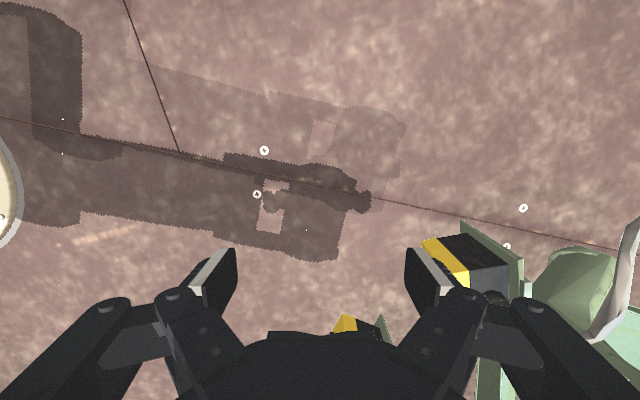

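The scene view shows the tray at about (225,145) in full-resolution pixels. Right of it are the bolt (318,153), bearing (362,175), a nut (268,204), a ring (309,226), and two small items at (430,225) and (392,281). I'll enlarge that area.

```bash
python3 - <<'E'
import cv2
a=cv2.imread("pics/scene0.png")[95:305,165:465]
a=cv2.resize(a,(800,560),interpolation=cv2.INTER_CUBIC);cv2.imwrite("pics/v2.png",a)
E
```

```text
(no output)
```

View pics/v2.png

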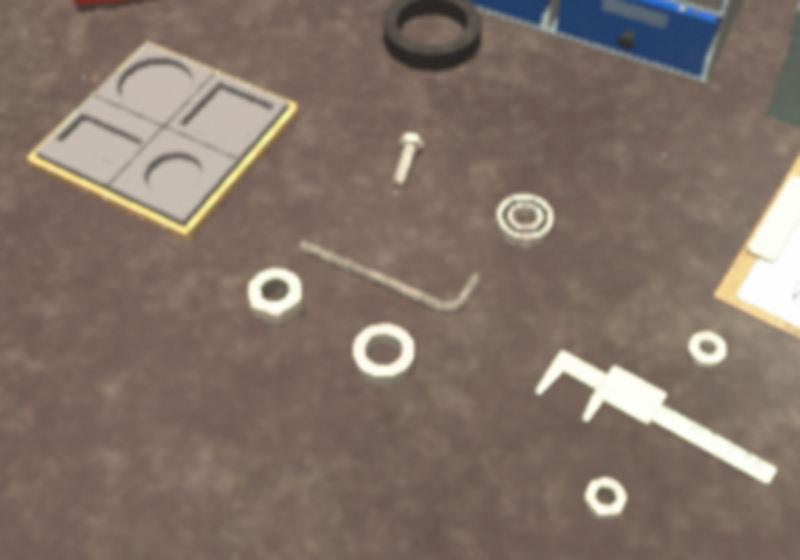

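The crop shows: bearing (525,216), big nut (275,290), spacer (384,350), bolt head (411,140) and tip (400,182), washer pack (708,348) and small nut (606,495). The wells are large round (155,82), square (228,112), slot (103,145) and small round (175,175). Tray corners: (148,42), (298,105), (187,235) and (30,157).

```bash
python3 - <<'E'
from h import *
d=load("scene0")
c=lambda x,y:(165+(x+.5)/2.6667-.5,95+(y+.5)/2.6667-.5)
for n,x,y,z in [("bearing",525,216,15),("nut",275,290,22),("spacer",384,350,18),("head",411,140,18),("tip",400,182,8),("wash",708,348,10),("small",606,495,15),("LR",155,82,20),("SQ",228,112,20),("SL",103,145,20),("SR",175,175,20),("c1",148,42,14),("c2",298,105,14),("c3",187,235,14),("c4",30,157,14)]:
    u,v=c(x,y);print(n,atz(d,u,v,z).round(), dep(d,u,v).round())
d=load("side0")
for n,u,v in [("bearing",273,200),("bolt",272,239)]:print(n,dep(d,u,v))
E
```

```text
bearing [665. -69.  15.] [678. -62.  -2.]
nut [454.  55.  22.] [462.  65.   5.]
spacer [466. -59.  18.] [475. -51.  -1.]
head [674.  73.  18.] [674.  74.  17.]
tip [631.  54.   8.] [628.  51.  12.]
wash [ 644. -275.   10.] [ 651. -274.    1.]
small [ 470. -280.   15.] [ 477. -278.    1.]
LR [575. 329.  20.] [582. 339.   9.]
SQ [589. 241.  20.] [595. 248.  11.]
SL [481. 306.  20.] [488. 317.   8.]
SR [497. 223.  20.] [502. 230.  11.]
c1 [617. 384.  14.] [626. 397.  -0.]
c2 [644. 196.  14.] [655. 207.  -2.]
c3 [454. 166.  14.] [455. 167.  12.]
c4 [430. 356.  14.] [430. 356.  14.]
bearing [664.63648358 -82.01479996   3.12743062]
bolt [654.20931766  73.87454931  11.4945549 ]
```

```bash
cat >> h.py <<'E'
def Rt():
    s=sense(); w,x,y,z=s["ee_rot"]; return s,R.from_quat([x,y,z,w])
def yawR(deg): # tool down, tool y axis at angle deg from world +y (ccw)
    return R.from_euler("z",deg,degrees=True)*R.from_matrix(np.diag([-1,1,-1.]))
def go(x,y,z,yaw=None):
    """z of TCP. prints offset cm, rot deg"""
    s,r=Rt(); o=r.inv().apply(np.array([x,y,z])-s["eef_pos"])/10
    rv=[0,0,0] if yaw is None else np.degrees((r.inv()*yawR(yaw)).as_rotvec())
    print("offset",o.round(2).tolist(),"rot",np.round(rv,1).tolist(),"j",s["joints"].round(2).tolist(),"t",round(s["time_s"],1))
E
python3 -c "
from h import *
go(540,80,300,0)"
```

```text
offset [-50.33, -31.34, 0.37] rot [-0.1, -0.0, -14.4] j [1.1, 0.31, 1.5, -0.0, 1.33, -0.22] t 0.1
```

Emit:
step_arm:
  plan:
    - {"offset": [-50.3, -31.3, 0.4], "rot": [0, 0, -14.4], "gripper": 8.5}
    - {"offset": [-50.3, -31.3, 0.4], "rot": [0, 0, -14.4], "gripper": 8.5}
    - {"offset": [-50.3, -31.3, 0.4], "rot": [0, 0, -14.4], "gripper": 8.5}
    - {"offset": [-50.3, -31.3, 0.4], "rot": [0, 0, -14.4], "gripper": 8.5}
    - {"offset": [-50.3, -31.3, 0.4], "rot": [0, 0, -14.4], "gripper": 8.5}
    - {"offset": [-50.3, -31.3, 0.4], "rot": [0, 0, -14.4], "gripper": 8.5}
    - {"offset": [-50.3, -31.3, 0.4], "rot": [0, 0, -14.4], "gripper": 8.5}
    - {"offset": [-50.3, -31.3, 0.4], "rot": [0, 0, -14.4], "gripper": 8.5}
    - {"offset": [-50.3, -31.3, 0.4], "rot": [0, 0, -14.4], "gripper": 8.5}
    - {"offset": [-50.3, -31.3, 0.4], "rot": [0, 0, -14.4], "gripper": 8.5}
    - {"offset": [-50.3, -31.3, 0.4], "rot": [0, 0, -14.4], "gripper": 8.5}
    - {"offset": [-50.3, -31.3, 0.4], "rot": [0, 0, -14.4], "gripper": 8.5}

```text
time_s: 1.35
eef_pos: [541.0, 78.6, 299.7]
ee_rot: [-0.0, 0.0, 1.0, 0.0]
force: [0.6, 0.0, 0.6]
grip_width: 0.993
grip_force: 0.0
```

```bash
python3 -c "
from h import *
snap('wrist','w1')
a=cv2.imread('pics/w1.png'); cv2.imwrite('pics/v3.png',cv2.resize(a,(800,500),interpolation=2))"
```

```text
(no output)
```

View pics/v3.png

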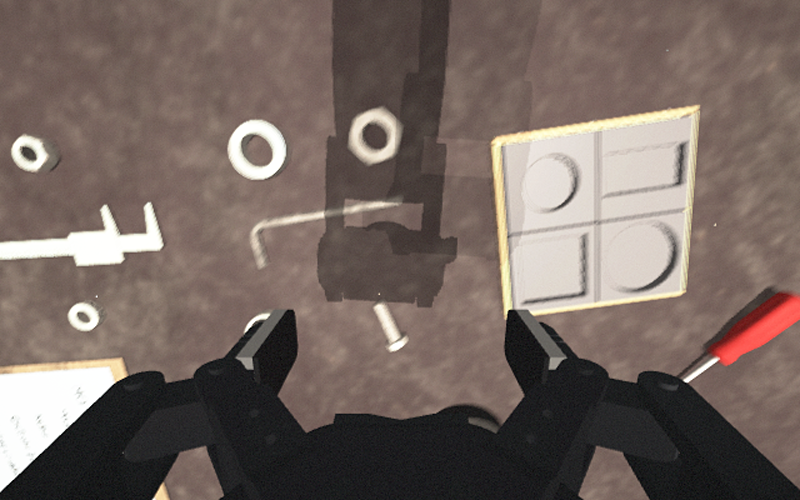

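The overhead wrist view shows: nut (376,135), spacer (257,150), washers (84,316), small nut (34,153), bolt tip (379,306) and head (398,342). The wells are SR (551,182), SL (645,170), SQ (553,268) and LR (641,255). The bearing is hidden behind the left finger. Next I'll triangulate against the scene view.

```bash
python3 - <<'E'
from h import *
d=load("scene0"); w=load("w1")
c=lambda x,y:(165+(x+.5)/2.6667-.5,95+(y+.5)/2.6667-.5)
def tri(a,b):
    t1,r1=a;t2,r2=b; r1=r1/np.linalg.norm(r1);r2=r2/np.linalg.norm(r2)
    s=np.linalg.lstsq(np.c_[r1,-r2],t2-t1,rcond=None)[0]; p=t1+s[0]*r1;q=t2+s[1]*r2; return (p+q)/2,np.linalg.norm(p-q)
for n,x,y,z,u,v in [("nut",275,290,22,376,135),("spacer",384,350,18,257,150),("head",411,140,18,398,342),("tip",400,182,8,379,306),("wash",708,348,10,84,316),("small",606,495,15,34,153),("LR",155,82,20,641,255),("SQ",228,112,20,553,268),("SL",103,145,20,645,170),("SR",175,175,20,551,182),("c1",148,42,14,685,295),("c2",298,105,14,508,318),("c3",187,235,14,491,138),("c4",30,157,14,699,106)]:
    p,e=tri(ray(d,*c(x,y)),ray(w,u/1.25,v/1.25)); print(n,"w",atz(w,u/1.25,v/1.25,z).round(1),"tri",p.round(1),round(e,1),"dep",dep(w,u/1.25,v/1.25).round(1))
E
```

```text
nut w [456.7  55.3  22. ] tri [455.8  55.8  19.7] 2.0 dep [ 4.557e+02  5.390e+01 -2.000e-01]
spacer w [470.  -58.9  18. ] tri [468.6 -58.6  16.2] 3.4 dep [ 4.699e+02 -6.600e+01 -1.000e-01]
head w [675.7  75.3  18. ] tri [676.8  75.4  14.7] 1.3 dep [674.3  75.3  20.4]
tip w [636.6  54.2   8. ] tri [635.3  54.8   5.4] 4.8 dep [634.7  54.5  12.3]
wash w [ 647.5 -274.8   10. ] tri [ 646.7 -275.3    8.5] 2.8 dep [ 651.3 -282.5    2.2]
small w [ 472.6 -275.7   15. ] tri [ 472.2 -279.5   10.8] 1.1 dep [ 472.7 -288.8    1.8]
LR w [574.2 326.1  20. ] tri [573.1 325.3  22.7] 2.2 dep [576.8 332.3  11.2]
SQ w [588.3 237.   20. ] tri [585.3 234.2  27.4] 1.6 dep [591.5 241.4  10.4]
SL w [488.8 314.   20. ] tri [490.3 323.6   2.4] 4.0 dep [489.3 320.9   9.9]
SR w [500.1 224.7  20. ] tri [500.6 227.7  13.2] 0.3 dep [501.  228.9  10. ]
c1 w [621.2 386.4  14. ] tri [629.  402.   -4.6] 0.8 dep [627.5 399.4  -1. ]
c2 w [648.4 196.8  14. ] tri [649.2 199.    9.3] 3.2 dep [535.3 120.7 242. ]
c3 w [459.1 164.9  14. ] tri [457.7 167.6   9. ] 3.8 dep [ 4.586e+02  1.684e+02 -2.000e-01]
c4 w [430.8 357.6  14. ] tri [430.7 358.4  11.9] 1.4 dep [430.7 358.3  13.2]
```

```bash
python3 - <<'E'
from h import *
a=cv2.imread("pics/w1.png")
p=[cv2.resize(a[y-30:y+30,x-30:x+30],(360,360),interpolation=2) for x,y in [(301,108),(310,260)]]
cv2.imwrite("pics/v4.png",np.hstack(p))
go(456,55,150,0)
E
```

```text
offset [8.86, -1.9, 14.89] rot [-0.1, 0.1, -0.2] j [-0.08, 0.37, 1.43, -0.0, 1.34, -1.64] t 1.4
```

View pics/v4.png

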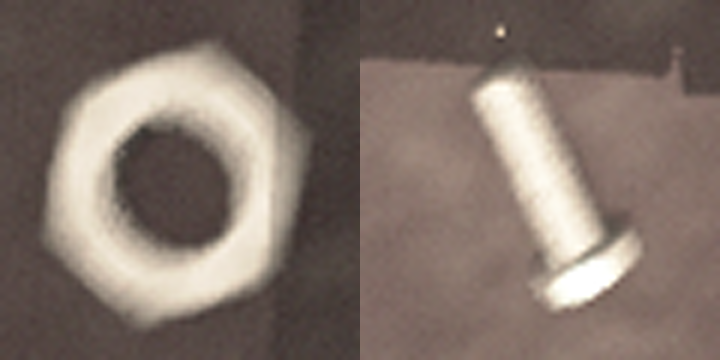

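The nut's flats need the gripper at yaw -9°. The bolt axis is at about 27° from x. Before moving I'll check that the arm has settled.

```bash
python3 - <<'E'
from h import *
print(load("w1")["s_pos"],sense()["eef_pos"],sense()["dq"].round(3),sense()["time_s"])
go(456,55,150,-9);go(456,55,78,-9)
E
```

```text
[541.03459455  78.57702132 299.6980634 ] [544.48805168  73.92947682 298.96374746] [ 0.079 -0.047  0.09   0.012 -0.033  0.116] 1.4
offset [8.86, -1.9, 14.89] rot [-0.1, 0.1, 8.8] j [-0.08, 0.37, 1.43, -0.0, 1.34, -1.64] t 1.4
offset [8.86, -1.88, 22.09] rot [-0.1, 0.1, 8.8] j [-0.08, 0.37, 1.43, -0.0, 1.34, -1.64] t 1.4
```

Emit:
step_arm:
  plan:
    - {"offset": [8.4, -2.5, 15.0], "rot": [0, 0, 9], "gripper": 8.5}
    - {"offset": [8.4, -2.5, 15.0], "rot": [0, 0, 9], "gripper": 8.5}
    - {"offset": [8.4, -2.5, 15.0], "rot": [0, 0, 9], "gripper": 8.5}
    - {"offset": [8.4, -2.5, 15.0], "rot": [0, 0, 9], "gripper": 8.5}
    - {"offset": [8.4, -2.5, 15.0], "rot": [0, 0, 9], "gripper": 8.5}
    - {"offset": [8.4, -2.5, 15.0], "rot": [0, 0, 9], "gripper": 8.5}
    - {"offset": [8.4, -2.5, 15.0], "rot": [0, 0, 9], "gripper": 8.5}
    - {"offset": [8.4, -2.5, 15.0], "rot": [0, 0, 9], "gripper": 8.5}
    - {"offset": [8.4, -2.5, 15.0], "rot": [0, 0, 9], "gripper": 8.5}
    - {"offset": [8.4, -2.5, 15.0], "rot": [0, 0, 9], "gripper": 8.5}

```text
time_s: 2.4
eef_pos: [456.2, 55.6, 150.3]
ee_rot: [0.0, 0.078, 0.997, -0.0]
force: [-0.1, 0.3, -0.3]
grip_width: 0.999
grip_force: 0.0
```

```bash
python3 - <<'E'
from h import *
snap('wrist','w2'); s=sense(); print(s["eef_pos"],s["dq"].round(3))
# where does the bolt, the nut etc. appear; predicted pixel of nut top centre and fingers' line
d=load("w2"); Rm,t=pose(d)
for p in [(456,55,22),(655,64,10),(665,-69,15)]:
    q=Rm.T@(np.array(p)-t); print((q[:2]/q[2]*K(d)+[d["cx"],d["cy"]]).round())
go(456,55,78,-9)
E
```

```text
[456.07456044  55.55141295 150.11873637] [-0.001  0.002  0.004 -0.001 -0.001  0.001]
[320. 218.]
[361. 404.]
[229. 433.]
offset [0.0, -0.06, 7.21] rot [0.0, 0.0, 0.0] j [-0.13, 0.37, 1.88, 0.0, 0.9, -1.55] t 2.5
```

View pics/w2.png

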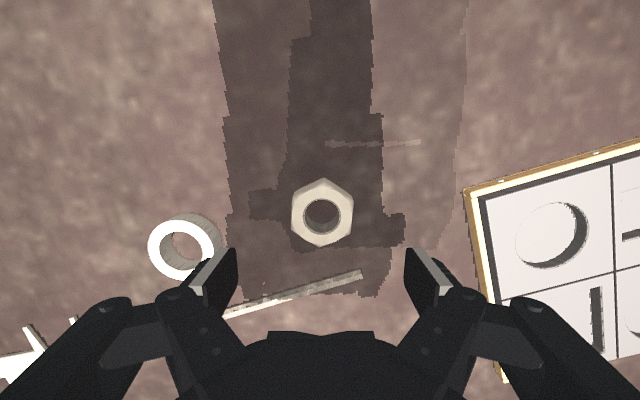

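The nut is centred at about (322,211), with its flats facing the fingers. The spacer at left is clear.

```bash
python3 - <<'E'
from h import *
d=load("w2")
for z in (22,): print(atz(d,322,211.5,z),atz(d,183,247,18),dep(d,322,185))
p=atz(d,322,211.5,22); go((p[0]+455.5)/2 if 0 else p[0]+1,p[1],78,None)
E
```

```text
[451.17886633  57.1736431   22.        ] [464.17297077 -54.34229036  18.        ] [431.84086065  60.21440901  20.44166028]
offset [0.41, 0.1, 7.21] rot [0, 0, 0] j [-0.13, 0.37, 1.88, 0.0, 0.9, -1.55] t 2.5
```

Emit:
step_arm:
  plan:
    - {"offset": [0.3, 0.1, 4], "rot": [0, 0, 0], "gripper": 8.5}
    - {"offset": [0.3, 0.1, 7.2], "rot": [0, 0, 0], "gripper": 8.5}
    - {"offset": [0.3, 0.1, 7.2], "rot": [0, 0, 0], "gripper": 8.5}
    - {"offset": [0.3, 0.1, 7.2], "rot": [0, 0, 0], "gripper": 8.5}
    - {"offset": [0.3, 0.1, 7.2], "rot": [0, 0, 0], "gripper": 3.5}
    - {"offset": [0.3, 0.1, 7.2], "rot": [0, 0, 0], "gripper": 3.5}
    - {"offset": [0.3, 0.1, 7.2], "rot": [0, 0, 0], "gripper": 3.5}
    - {"offset": [0.3, 0.1, 7.2], "rot": [0, 0, 0], "gripper": 3.5}
    - {"offset": [0.3, 0.1, 7.2], "rot": [0, 0, 0], "gripper": 3.5}
    - {"offset": [0.3, 0.1, 7.2], "rot": [0, 0, 0], "gripper": 3.5}
    - {"offset": [0.3, 0.1, 7.2], "rot": [0, 0, 0], "gripper": 3.5}
    - {"offset": [0.3, 0.1, 7.2], "rot": [0, 0, 0], "gripper": 3.5}
  squeeze: 40

```text
time_s: 3.65
eef_pos: [453.7, 56.9, 79.3]
ee_rot: [0.001, 0.078, 0.997, -0.0]
force: [-2.8, 1.0, 12.7]
grip_width: 0.524
grip_force: 39.0
```

```bash
python3 -c "
from h import *
s=sense(); print(s['grip_width']*85.4,s['eef_pos'],s['grip_force'],s['force'])
go(453,56,160); go(589,238,160); go(589,238,92)"
```

```text
44.78100885513615 [453.65243821  56.85878836  79.29369532] 39.03253207798116 [-2.78578125  0.99929968 12.71536349]
offset [0.03, -0.1, -8.07] rot [0, 0, 0] j [-0.13, 0.5, 1.93, -0.0, 0.72, -1.55] t 3.6
offset [-10.56, 20.0, -8.05] rot [0, 0, 0] j [-0.13, 0.5, 1.93, -0.0, 0.72, -1.55] t 3.6
offset [-10.55, 20.0, -1.25] rot [0, 0, 0] j [-0.13, 0.5, 1.93, -0.0, 0.72, -1.55] t 3.6
```

```bash
python3 - <<'E'
from h import *
snap('wrist','w3')
for n in ("w2","w3"):
    d=load(n); C=cloud(d); t=d["s_pos"]; w,x,y,z=d["s_rot"]
    L=R.from_quat([x,y,z,w]).inv().apply((C-t).reshape(-1,3)).reshape(C.shape)
    # finger points: |y|<60, dark, z tool
    col=d["color"].mean(-1)
    m=(col<110)&(L[...,2]>20)&(L[...,2]<L[...,2].max()-15)&(abs(L[...,1])<65)&(d["depth"]>0)
    for lo,hi in ((-65,0),(0,65)):
        k=m&(L[...,1]>lo)&(L[...,1]<hi)&(abs(L[...,0])<14); print(n,lo,np.percentile(L[k][:,2],[50,90,98,99.5]).round(1),np.ptp(L[k][:,1]),k.sum())
E
```

```text
w2 -65 [ 38.6  55.3 134.2 137.6] 56.242518538768174 1848
w2 0 [ 38.7  55.8 134.9 137.6] 55.894010734633724 1865
w3 -65 [33.6 60.4 65.6 66.9] 55.04728228427318 2167
w3 0 [33.5 60.  65.7 67.1] 53.65276610703028 2158
```

View pics/w3.png

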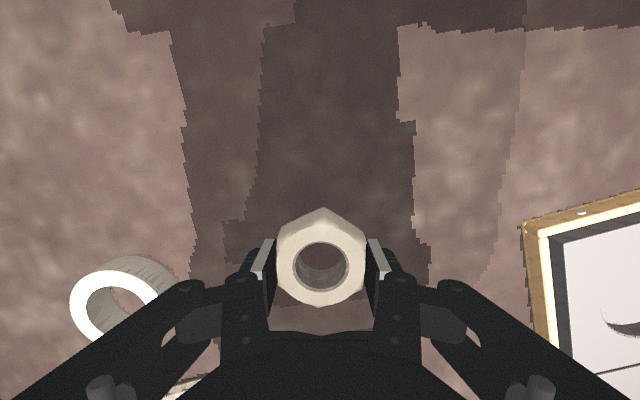

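The nut is held evenly and the tips are about 11 mm above the table. Next I lift it and carry it to the square well.

Emit:
step_arm:
  plan:
    - {"offset": [0, 0, -4], "rot": [0, 0, 0], "gripper": 3.5}
    - {"offset": [0, 0, -8], "rot": [0, 0, 0], "gripper": 3.5}
    - {"offset": [-2.6, 5, -8], "rot": [0, 0, 0], "gripper": 3.5}
    - {"offset": [-5.3, 10, -8], "rot": [0, 0, 0], "gripper": 3.5}
    - {"offset": [-8, 15, -8], "rot": [0, 0, 0], "gripper": 3.5}
    - {"offset": [-10.5, 20, -8], "rot": [0, 0, 0], "gripper": 3.5}
    - {"offset": [-10.5, 20, -8], "rot": [0, 0, 0], "gripper": 3.5}
    - {"offset": [-10.5, 20, -8], "rot": [0, 0, 0], "gripper": 3.5}
    - {"offset": [-10.5, 20, -8], "rot": [0, 0, 0], "gripper": 3.5}
    - {"offset": [-10.5, 20, -8], "rot": [0, 0, 0], "gripper": 3.5}
    - {"offset": [-10.5, 20, -8], "rot": [0, 0, 0], "gripper": 3.5}

```text
time_s: 4.8
eef_pos: [587.8, 237.2, 158.2]
ee_rot: [-0.0, 0.079, 0.997, -0.0]
force: [0.6, -0.6, -1.9]
grip_width: 0.524
grip_force: 42.5
```

```bash
python3 - <<'E'
from h import *
snap('wrist','w4'); s=sense(); print(s["eef_pos"],s["dq"].round(3),s["grip_width"]*85.4)
go(589,238,93)
E
```

```text
[587.83257876 237.31672345 158.24550384] [ 0.004  0.005 -0.005  0.002  0.     0.001] 44.442556996455984
offset [-0.1, 0.09, 6.52] rot [0, 0, 0] j [0.2, 0.68, 1.31, -0.0, 1.14, -1.21] t 4.8
```

View pics/w4.png

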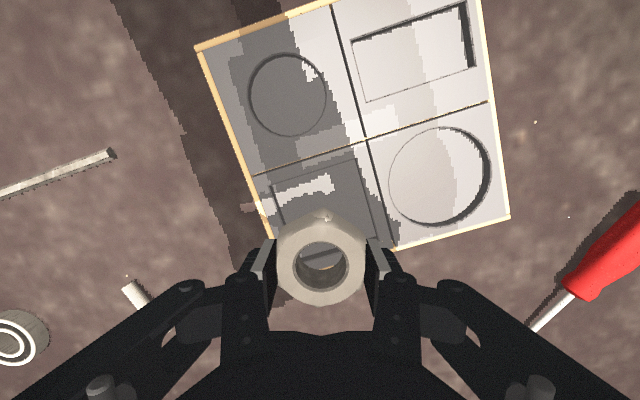

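The tray is in view: seam cross at about (366,138), LR (440,176), SR (288,95) and SL (415,53).

```bash
python3 - <<'E'
from h import *
d=load("w4")
c=atz(d,366,138,20)
for n,u,v in [("cross",366,138),("LR",440,176),("SR",288,95),("SL",415,53),("e1",332,2),("e2",395,248),("e3",255,175),("e4",487,101)]: print(n,atz(d,u,v,20).round(1))
a=np.radians(8.8);X=np.array([np.cos(a),np.sin(a)])*45;Y=np.array([-np.sin(a),np.cos(a)])*45;c=c[:2]
for n,i,j in [("LR",1,1),("SQ",1,-1),("SL",-1,1),("SR",-1,-1)]:print(n,(c+i*X+j*Y).round(1))
E
```

```text
cross [536.  278.3  20. ]
LR [572.2 329.6  20. ]
SR [498.7 228.4  20. ]
SL [486.3 316.8  20. ]
e1 [448.5 266.5  20. ]
e2 [625.4 291.5  20. ]
e3 [549.8 193.6  20. ]
e4 [524.3 364.1  20. ]
LR [573.6 329.6]
SQ [587.4 240.7]
SL [484.7 315.9]
SR [498.4 226.9]
```

Emit:
step_arm:
  plan:
    - {"offset": [0, 0.2, 3], "rot": [0, 0, 0], "gripper": 3.5}
    - {"offset": [0, 0.2, 5.5], "rot": [0, 0, 0], "gripper": 3.5}
    - {"offset": [0, 0.2, 6.6], "rot": [0, 0, 0], "gripper": 3.5}
    - {"offset": [0, 0.2, 6.6], "rot": [0, 0, 0], "gripper": 3.5}
    - {"offset": [0, 0.2, 6.6], "rot": [0, 0, 0], "gripper": 3.5}
    - {"offset": [0, 0.2, 6.6], "rot": [0, 0, 0], "gripper": 6.5}
    - {"offset": [0, 0.2, 6.6], "rot": [0, 0, 0], "gripper": 6.5}
    - {"offset": [0, 0.2, 6.6], "rot": [0, 0, 0], "gripper": 6.5}
    - {"offset": [0, 0.2, 6.6], "rot": [0, 0, 0], "gripper": 6.5}
    - {"offset": [0, 0.2, 3], "rot": [0, 0, 0], "gripper": 6.5}
    - {"offset": [0, 0.2, -2], "rot": [0, 0, 0], "gripper": 8.5}
    - {"offset": [0, 0.2, -2], "rot": [0, 0, 0], "gripper": 8.5}

```text
time_s: 6.05
eef_pos: [590.5, 240.7, 185.0]
ee_rot: [0.006, 0.078, 0.997, 0.002]
force: [-0.2, 0.3, -0.2]
grip_width: 0.997
grip_force: 0.0
```

```bash
python3 - <<'E'
from h import *
print(sense()["eef_pos"])
go(665,-70,160,0)
E
```

```text
[590.48389862 240.6559466  185.02526013]
offset [-12.17, -29.54, 2.52] rot [0.2, 0.7, -9.0] j [0.2, 0.66, 1.28, -0.0, 1.19, -1.21] t 6.0
```

Emit:
step_arm:
  plan:
    - {"offset": [-12.4, -29.3, 1.8], "rot": [0, 0, -9], "gripper": 8.5}
    - {"offset": [-12.4, -29.3, 1.8], "rot": [0, 0, -9], "gripper": 8.5}
    - {"offset": [-12.4, -29.3, 1.8], "rot": [0, 0, -9], "gripper": 8.5}
    - {"offset": [-12.4, -29.3, 1.8], "rot": [0, 0, -9], "gripper": 8.5}
    - {"offset": [-12.4, -29.3, 1.8], "rot": [0, 0, -9], "gripper": 8.5}
    - {"offset": [-12.4, -29.3, 1.8], "rot": [0, 0, -9], "gripper": 8.5}
    - {"offset": [-12.4, -29.3, 1.8], "rot": [0, 0, -9], "gripper": 8.5}
    - {"offset": [-12.4, -29.3, 1.8], "rot": [0, 0, -9], "gripper": 8.5}
    - {"offset": [-12.4, -29.3, 1.8], "rot": [0, 0, -9], "gripper": 8.5}
    - {"offset": [-12.4, -29.3, 1.8], "rot": [0, 0, -9], "gripper": 8.5}
    - {"offset": [-12.4, -29.3, 1.8], "rot": [0, 0, -9], "gripper": 8.5}
    - {"offset": [-12.4, -29.3, 1.8], "rot": [0, 0, -9], "gripper": 8.5}

```text
time_s: 7.25
eef_pos: [665.1, -67.5, 160.1]
ee_rot: [0.0, -0.001, 1.0, 0.0]
force: [0.7, 0.6, -0.1]
grip_width: 0.994
grip_force: 0.0
```

```bash
python3 - <<'E'
from h import *
snap('wrist','w5'); s=sense(); print(s["eef_pos"],s["dq"].round(3))
E
```

```text
[665.10395173 -67.76632772 160.06434269] [-0.007  0.002 -0.002 -0.002  0.002 -0.001]
```

View pics/w5.png

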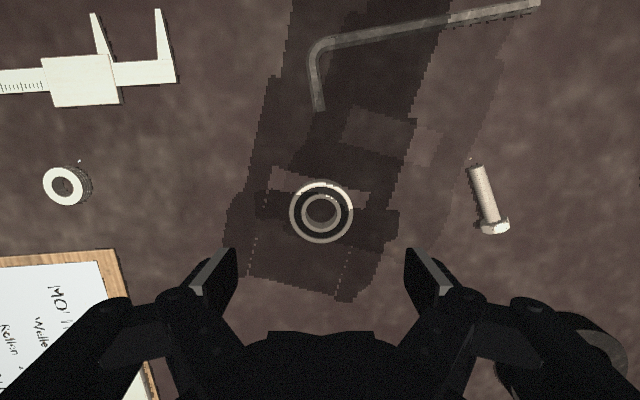

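The bearing, with its dark seal, is centred at (321,211). The bolt runs from tip (475,166) to head (493,226), and the washers are at (63,186).

```bash
python3 - <<'E'
from h import *
d=load("w5")
p=atz(d,321,211,15);print(p,atz(d,475,166,8),dep(d,475,167),atz(d,493,224,14),dep(d,493,224),dep(d,485,195),atz(d,63,186,10),dep(d,52,186))
go(p[0]+1,p[1],75)
E
```

```text
[664.75039802 -67.49103458  15.        ] [629.65451911  53.74412325   8.        ] [630.68925849  54.73474817   6.41726564] [675.9775039   72.22534236  14.        ] [674.84497956  70.23161104  17.06431549] [652.09673126  62.79353971  12.36312656] [ 645.72302728 -272.81219716   10.        ] [ 645.9980631  -282.70340302    8.82650333]
offset [-0.06, 0.03, 8.51] rot [0, 0, 0] j [-0.28, 0.76, 1.18, 0.0, 1.21, -1.85] t 7.3
```

Emit:
step_arm:
  plan:
    - {"offset": [0, 0, 4], "rot": [0, 0, 0], "gripper": 8.5}
    - {"offset": [0, 0, 7.5], "rot": [0, 0, 0], "gripper": 8.5}
    - {"offset": [0, 0, 8.6], "rot": [0, 0, 0], "gripper": 8.5}
    - {"offset": [0, 0, 8.6], "rot": [0, 0, 0], "gripper": 8.5}
    - {"offset": [0, 0, 8.6], "rot": [0, 0, 0], "gripper": 4}
    - {"offset": [0, 0, 8.6], "rot": [0, 0, 0], "gripper": 4}
    - {"offset": [0, 0, 8.6], "rot": [0, 0, 0], "gripper": 4}
    - {"offset": [0, 0, 8.6], "rot": [0, 0, 0], "gripper": 4}
    - {"offset": [0, 0, 8.6], "rot": [0, 0, 0], "gripper": 4}
    - {"offset": [0, 0, 8.6], "rot": [0, 0, 0], "gripper": 4}
    - {"offset": [0, 0, 4], "rot": [0, 0, 0], "gripper": 4}
    - {"offset": [0, 0, -1], "rot": [0, 0, 0], "gripper": 4}

```text
time_s: 8.5
eef_pos: [664.5, -68.5, 170.4]
ee_rot: [-0.001, -0.0, 1.0, 0.0]
force: [1.8, -1.4, -1.0]
grip_width: 0.584
grip_force: 42.7
```

```bash
python3 - <<'E'
from h import *
s=sense(); print(s["eef_pos"],s["grip_width"]*85.4,s["grip_force"])
C=lambda o:0
print(np.array([574,328.5,160])-np.array([665,-67.8,170]))
E
```

```text
[664.46632413 -68.52767227 170.44871602] 49.855410728602614 42.715668082237244
[-91.  396.3 -10. ]
```

Emit:
step_arm:
  plan:
    - {"offset": [9.1, 39.7, 1], "rot": [0, 0, 0], "gripper": 4}
    - {"offset": [9.1, 39.7, 1], "rot": [0, 0, 0], "gripper": 4}
    - {"offset": [9.1, 39.7, 1], "rot": [0, 0, 0], "gripper": 4}
    - {"offset": [9.1, 39.7, 1], "rot": [0, 0, 0], "gripper": 4}
    - {"offset": [9.1, 39.7, 1], "rot": [0, 0, 0], "gripper": 4}
    - {"offset": [9.1, 39.7, 1], "rot": [0, 0, 0], "gripper": 4}
    - {"offset": [9.1, 39.7, 1], "rot": [0, 0, 0], "gripper": 4}
    - {"offset": [9.1, 39.7, 1], "rot": [0, 0, 0], "gripper": 4}
    - {"offset": [9.1, 39.7, 1], "rot": [0, 0, 0], "gripper": 4}
    - {"offset": [9.1, 39.7, 1], "rot": [0, 0, 0], "gripper": 4}
    - {"offset": [9.1, 39.7, 1], "rot": [0, 0, 0], "gripper": 4}
    - {"offset": [9.1, 39.7, 1], "rot": [0, 0, 0], "gripper": 4}

```text
time_s: 9.7
eef_pos: [574.6, 326.8, 160.2]
ee_rot: [0.0, 0.001, 1.0, -0.0]
force: [0.8, 0.4, -1.8]
grip_width: 0.579
grip_force: 42.9
```

Emit:
step_arm:
  plan:
    - {"offset": [0, 0, 0], "rot": [0, 0, 0], "gripper": 4}
    - {"offset": [0, 0, 0], "rot": [0, 0, 0], "gripper": 4}
    - {"offset": [0, 0, 0], "rot": [0, 0, 0], "gripper": 4}

```text
time_s: 10.0
eef_pos: [574.1, 327.8, 160.0]
ee_rot: [0.0, 0.0, 1.0, 0.0]
force: [0.5, -0.4, -1.8]
grip_width: 0.583
grip_force: 42.9
```

```bash
python3 - <<'E'
from h import *
snap('wrist','w6'); s=sense(); print(s["eef_pos"],s["dq"].round(3),s["grip_width"])
go(574,328.5,91)
E
```

```text
[574.05191903 327.98331763 159.91785435] [ 0.005  0.001 -0.002 -0.001 -0.     0.   ] 0.5859755443604814
offset [0.01, 0.05, 6.89] rot [0, 0, 0] j [0.34, 0.74, 1.21, -0.0, 1.19, -1.23] t 10.1
```

View pics/w6.png

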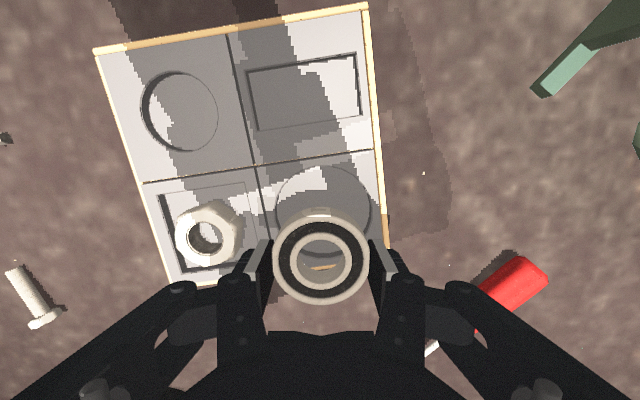

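The nut is lying flat in the square well. The large round well's rim is centred near (323,212), under the held bearing.

```bash
python3 - <<'E'
from h import *
d=load("w6"); print(atz(d,323,212,20),"nut top",atz(d,208,233,32),dep(d,190,218),"SL",atz(d,305,92,20),"SR",atz(d,180,111,20))
p=cloud(d)[210:255,178:238]; print(np.percentile(p[...,2],[50,75,90,97]))
E
```

```text
[572.95094777 329.41043909  20.        ] nut top [585.55709154 242.98835667  32.        ] [573.75423756 230.84188326  31.69108566] SL [485.4348011  316.76147961  20.        ] SR [497.92340051 228.25228245  20.        ]
[30.49929085 31.70693775 32.2446899  32.71677521]
```

Emit:
step_arm:
  plan:
    - {"offset": [0, 0, 3], "rot": [0, 0, 0], "gripper": 4}
    - {"offset": [0, 0, 5.8], "rot": [0, 0, 0], "gripper": 4}
    - {"offset": [0, 0, 6.9], "rot": [0, 0, 0], "gripper": 4}
    - {"offset": [0, 0, 6.9], "rot": [0, 0, 0], "gripper": 4}
    - {"offset": [0, 0, 6.9], "rot": [0, 0, 0], "gripper": 4}
    - {"offset": [0, 0, 6.9], "rot": [0, 0, 0], "gripper": 6.3}
    - {"offset": [0, 0, 6.9], "rot": [0, 0, 0], "gripper": 6.3}
    - {"offset": [0, 0, 6.9], "rot": [0, 0, 0], "gripper": 6.3}
    - {"offset": [0, 0, 6.9], "rot": [0, 0, 0], "gripper": 6.3}
    - {"offset": [0, 0, 3], "rot": [0, 0, 0], "gripper": 6.3}
    - {"offset": [0, 0, -2], "rot": [0, 0, 0], "gripper": 6.3}
    - {"offset": [0, 0, -2], "rot": [0, 0, 0], "gripper": 6.3}

```text
time_s: 11.25
eef_pos: [576.0, 329.2, 187.5]
ee_rot: [0.006, -0.0, 1.0, 0.002]
force: [0.0, 0.6, 0.6]
grip_width: 0.736
grip_force: 0.0
```

```bash
python3 - <<'E'
from h import *
for n in ("w5","w1","scene0"):
    d=load(n);C=cloud(d); p=C[(np.hypot(C[...,0]-652,C[...,1]-63)<45)&(C[...,2]>5)&(C[...,2]<26)]
    m=p.mean(0); u,s,v=np.linalg.svd(p[:,:2]-m[:2]); a=v[0]*np.sign(v[0][0]); q=(p[:,:2]-m[:2])@a
    mid=m[:2]+a*(q.min()+q.max())/2
    print(n,len(p),mid.round(1),"ang",np.degrees(np.arctan2(a[1],a[0])).round(1),np.ptp(q).round(1),p[:,2].max())
# from commanded pose (574,328,180), yaw 0
E
```

```text
w5 1285 [656.2  64.7] ang 22.2 56.3 21.699383565779897
w1 381 [655.5  67.2] ang 24.2 55.5 21.39328964139031
scene0 99 [653.   63.4] ang 23.1 55.8 23.70602776354326
```

Emit:
step_arm:
  plan:
    - {"offset": [-8.6, -26.1, 2], "rot": [0, 0, -22.5], "gripper": 6.3}
    - {"offset": [-8.6, -26.1, 2], "rot": [0, 0, -22.5], "gripper": 6.3}
    - {"offset": [-8.6, -26.1, 2], "rot": [0, 0, -22.5], "gripper": 6.3}
    - {"offset": [-8.6, -26.1, 2], "rot": [0, 0, -22.5], "gripper": 6.3}
    - {"offset": [-8.6, -26.1, 2], "rot": [0, 0, -22.5], "gripper": 6.3}
    - {"offset": [-8.6, -26.1, 2], "rot": [0, 0, -22.5], "gripper": 6.3}
    - {"offset": [-8.6, -26.1, 2], "rot": [0, 0, -22.5], "gripper": 6.3}
    - {"offset": [-8.6, -26.1, 2], "rot": [0, 0, -22.5], "gripper": 6.3}
    - {"offset": [-8.6, -26.1, 2], "rot": [0, 0, -22.5], "gripper": 6.3}
    - {"offset": [-8.6, -26.1, 2], "rot": [0, 0, -22.5], "gripper": 6.3}
    - {"offset": [-8.6, -26.1, 2], "rot": [0, 0, -22.5], "gripper": 6.3}
    - {"offset": [-8.6, -26.1, 2], "rot": [0, 0, -22.5], "gripper": 6.3}

```text
time_s: 12.45
eef_pos: [659.9, 68.0, 160.0]
ee_rot: [0.0, -0.196, 0.981, -0.0]
force: [1.1, -0.4, 0.4]
grip_width: 0.739
grip_force: 0.0
```

```bash
python3 - <<'E'
from h import *
snap('wrist','w7'); s=sense(); print(s["eef_pos"],s["dq"].round(3))
d=load("w7");C=cloud(d); p=C[(np.hypot(C[...,0]-652,C[...,1]-63)<45)&(C[...,2]>5)&(C[...,2]<26)]
m=p.mean(0); u,ss,v=np.linalg.svd(p[:,:2]-m[:2]); a=v[0]*np.sign(v[0][0]); q=(p[:,:2]-m[:2])@a
mid=m[:2]+a*(q.min()+q.max())/2; ang=np.degrees(np.arctan2(a[1],a[0]))
print(len(p),mid.round(1),ang,np.ptp(q))
g=mid+5*a; go(g[0],g[1],76,ang)
E
```

```text
[659.95905137  67.80546031 159.95232973] [-0.005  0.001  0.001  0.    -0.001 -0.001]
1117 [655.6  66.4] 23.627135266640348 55.66187315703779
offset [-0.04, 0.05, 8.4] rot [-0.0, 0.0, -1.1] j [-0.07, 0.74, 1.2, -0.0, 1.2, -2.04] t 12.5
```

View pics/w7.png

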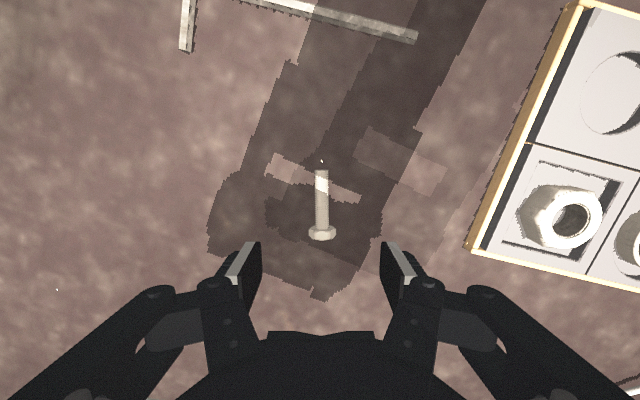

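The bolt lies between the fingers and is aligned with the tool x axis, with the head at (321,233) and the tip at (321,172).

Emit:
step_arm:
  plan:
    - {"offset": [0, 0, 4], "rot": [0, 0, -1], "gripper": 6.3}
    - {"offset": [0, 0, 7.4], "rot": [0, 0, -1], "gripper": 6.3}
    - {"offset": [0, 0, 8.4], "rot": [0, 0, -1], "gripper": 6.3}
    - {"offset": [0, 0, 8.4], "rot": [0, 0, -1], "gripper": 6.3}
    - {"offset": [0, 0, 8.4], "rot": [0, 0, -1], "gripper": 0.5}
    - {"offset": [0, 0, 8.4], "rot": [0, 0, -1], "gripper": 0.5}
    - {"offset": [0, 0, 8.4], "rot": [0, 0, -1], "gripper": 0.5}
    - {"offset": [0, 0, 8.4], "rot": [0, 0, -1], "gripper": 0.5}
    - {"offset": [0, 0, 8.4], "rot": [0, 0, -1], "gripper": 0.5}
    - {"offset": [0, 0, 8.4], "rot": [0, 0, -1], "gripper": 0.5}
    - {"offset": [0, 0, 8.4], "rot": [0, 0, -1], "gripper": 0.5}
    - {"offset": [0, 0, 8.4], "rot": [0, 0, -1], "gripper": 0.5}

```text
time_s: 13.7
eef_pos: [660.5, 67.3, 77.0]
ee_rot: [0.001, -0.204, 0.979, -0.0]
force: [-1.1, -0.6, 6.7]
grip_width: 0.118
grip_force: 39.2
```

```bash
python3 - <<'E'
from h import *
s=sense(); print(s["eef_pos"],s["grip_width"]*85.4,s["grip_force"],s["force"])
a=np.radians(98.8)  # bolt +y (head) will point along yaw; place yaw -81.2 => head at -81.2
h=np.array([np.cos(np.radians(-81.2)),np.sin(np.radians(-81.2))]); g=np.array([485,316])+5*h
print(g); go(g[0],g[1],170,-81.2)
E
```

```text
[660.49838529  67.2727088   77.02807281] 10.043491282878465 39.173301458358765 [-1.12547964 -0.59532104  6.67488077]
[485.76492918 311.05885809]
offset [6.27, 29.32, -9.33] rot [0.0, 0.1, 104.7] j [-0.07, 0.85, 1.25, -0.0, 1.05, -2.06] t 13.7
```

Emit:
step_arm:
  plan:
    - {"offset": [0, 0, -4], "rot": [0, 0, 0], "gripper": 0.5}
    - {"offset": [0, 0, -9.4], "rot": [0, 0, 0], "gripper": 0.5}
    - {"offset": [6.3, 29.3, -9.4], "rot": [0, 0, 104.5], "gripper": 0.5}
    - {"offset": [6.3, 29.3, -9.4], "rot": [0, 0, 104.5], "gripper": 0.5}
    - {"offset": [6.3, 29.3, -9.4], "rot": [0, 0, 104.5], "gripper": 0.5}
    - {"offset": [6.3, 29.3, -9.4], "rot": [0, 0, 104.5], "gripper": 0.5}
    - {"offset": [6.3, 29.3, -9.4], "rot": [0, 0, 104.5], "gripper": 0.5}
    - {"offset": [6.3, 29.3, -9.4], "rot": [0, 0, 104.5], "gripper": 0.5}
    - {"offset": [6.3, 29.3, -9.4], "rot": [0, 0, 104.5], "gripper": 0.5}
    - {"offset": [6.3, 29.3, -9.4], "rot": [0, 0, 104.5], "gripper": 0.5}
    - {"offset": [6.3, 29.3, -9.4], "rot": [0, 0, 104.5], "gripper": 0.5}
    - {"offset": [6.3, 29.3, -9.4], "rot": [0, 0, 104.5], "gripper": 0.5}

```text
time_s: 14.9
eef_pos: [485.1, 311.0, 169.8]
ee_rot: [-0.0, 0.511, 0.859, -0.0]
force: [-0.0, -0.3, -0.6]
grip_width: 0.115
grip_force: 39.4
```

```bash
python3 - <<'E'
from h import *
s=sense(); print(s["eef_pos"],s["grip_width"]*85.4)
go(485.8,311,170,-81.2)
E
```

```text
[485.07935139 310.96298739 169.84292558] 9.804587728971995
offset [-0.03, 0.07, -0.02] rot [-0.0, -0.0, 19.7] j [0.37, 0.56, 1.5, 0.0, 1.08, -0.13] t 14.9
```

Emit:
step_arm:
  plan:
    - {"offset": [0, 0, 0], "rot": [0, 0, 19], "gripper": 0.5}
    - {"offset": [0, 0, 0], "rot": [0, 0, 19], "gripper": 0.5}
    - {"offset": [0, 0, 0], "rot": [0, 0, 19], "gripper": 0.5}
    - {"offset": [0, 0, 0], "rot": [0, 0, 19], "gripper": 0.5}
    - {"offset": [0, 0, 0], "rot": [0, 0, 19], "gripper": 0.5}
    - {"offset": [0, 0, 0], "rot": [0, 0, 19], "gripper": 0.5}

```text
time_s: 15.5
eef_pos: [485.3, 310.8, 169.9]
ee_rot: [-0.0, 0.644, 0.765, -0.0]
force: [-0.4, -0.7, -0.2]
grip_width: 0.119
grip_force: 39.4
```

```bash
python3 - <<'E'
from h import *
snap('wrist','w8'); s=sense(); print(s["eef_pos"],s["dq"].round(3))
go(485.8,311,96,-81.2)
E
```

```text
[485.26818461 310.84649873 169.87204627] [-0.001 -0.001  0.     0.     0.001  0.005]
offset [0.01, 0.06, 7.39] rot [-0.0, 0.0, 1.1] j [0.37, 0.56, 1.5, 0.0, 1.08, 0.19] t 15.6
```

View pics/w8.png

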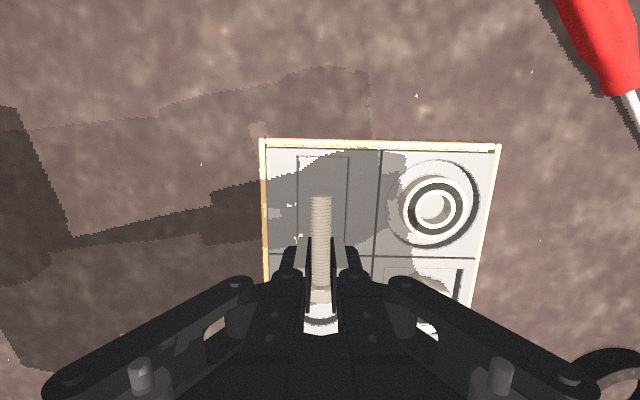

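The bearing sits flat in its well, centred at about (433,208). The bolt is lined up over the oblong well. Next I lower and release it.

Emit:
step_arm:
  plan:
    - {"offset": [0, 0.05, 4], "rot": [0, 0, 1], "gripper": 0.5}
    - {"offset": [0, 0.05, 6.5], "rot": [0, 0, 1], "gripper": 0.5}
    - {"offset": [0, 0.05, 7.5], "rot": [0, 0, 1], "gripper": 0.5}
    - {"offset": [0, 0.05, 7.5], "rot": [0, 0, 1], "gripper": 0.5}
    - {"offset": [0, 0.05, 7.5], "rot": [0, 0, 1], "gripper": 0.5}
    - {"offset": [0, 0.05, 7.5], "rot": [0, 0, 1], "gripper": 0.5}
    - {"offset": [0, 0.05, 7.5], "rot": [0, 0, 1], "gripper": 4.5}
    - {"offset": [0, 0.05, 7.5], "rot": [0, 0, 1], "gripper": 4.5}
    - {"offset": [0, 0.05, 7.5], "rot": [0, 0, 1], "gripper": 4.5}
    - {"offset": [0, 0.05, 7.5], "rot": [0, 0, 1], "gripper": 4.5}
    - {"offset": [0, 0.05, 3], "rot": [0, 0, 1], "gripper": 4.5}
    - {"offset": [0, 0.05, -1], "rot": [0, 0, 1], "gripper": 4.5}

```text
time_s: 16.75
eef_pos: [485.5, 310.8, 180.8]
ee_rot: [-0.0, 0.651, 0.759, -0.001]
force: [0.5, 0.7, 0.9]
grip_width: 0.526
grip_force: 0.0
```

```bash
python3 - <<'E'
from h import *
s=sense(); print(s["eef_pos"])
go(646,-274,180,0)
E
```

```text
[485.54540942 310.80769667 180.77154609]
offset [-60.25, 6.88, 0.09] rot [-0.1, -0.0, -81.2] j [0.37, 0.54, 1.49, 0.0, 1.11, 0.21] t 16.8
```

Emit:
step_arm:
  plan:
    - {"offset": [-60.2, 6.9, 0], "rot": [0, 0, -81.2], "gripper": 6}
    - {"offset": [-60.2, 6.9, 0], "rot": [0, 0, -81.2], "gripper": 6}
    - {"offset": [-60.2, 6.9, 0], "rot": [0, 0, -81.2], "gripper": 6}
    - {"offset": [-60.2, 6.9, 0], "rot": [0, 0, -81.2], "gripper": 6}
    - {"offset": [-60.2, 6.9, 0], "rot": [0, 0, -81.2], "gripper": 6}
    - {"offset": [-60.2, 6.9, 0], "rot": [0, 0, -81.2], "gripper": 6}
    - {"offset": [-60.2, 6.9, 0], "rot": [0, 0, -81.2], "gripper": 6}
    - {"offset": [-60.2, 6.9, 0], "rot": [0, 0, -81.2], "gripper": 6}
    - {"offset": [-60.2, 6.9, 0], "rot": [0, 0, -81.2], "gripper": 6}
    - {"offset": [-60.2, 6.9, 0], "rot": [0, 0, -81.2], "gripper": 6}
    - {"offset": [-60.2, 6.9, 0], "rot": [0, 0, -81.2], "gripper": 6}
    - {"offset": [-60.2, 6.9, 0], "rot": [0, 0, -81.2], "gripper": 6}

```text
time_s: 17.95
eef_pos: [637.3, -241.6, 180.0]
ee_rot: [0.0, -0.0, 1.0, 0.0]
force: [1.4, -0.2, 0.8]
grip_width: 0.707
grip_force: 0.0
```

```bash
python3 -c "
from h import *
s=sense(); print(s['dq'].round(2),s['eef_pos']);go(646,-274,170,0)"
```

```text
[-0.54  0.63 -1.14  0.    0.5  -0.53] [ 637.34772746 -241.55504452  180.00240417]
offset [-0.86, -3.25, 1.0] rot [0.0, 0.0, 0.0] j [-0.53, 0.76, 1.11, 0.0, 1.27, -2.11] t 17.9
```

Emit:
step_arm:
  plan:
    - {"offset": [-0.1, -0.5, 1], "rot": [0, 0, 0], "gripper": 6}
    - {"offset": [-0.1, -0.5, 1], "rot": [0, 0, 0], "gripper": 6}
    - {"offset": [-0.1, -0.5, 1], "rot": [0, 0, 0], "gripper": 6}
    - {"offset": [-0.1, -0.5, 1], "rot": [0, 0, 0], "gripper": 6}
    - {"offset": [-0.1, -0.5, 1], "rot": [0, 0, 0], "gripper": 6}
    - {"offset": [-0.1, -0.5, 1], "rot": [0, 0, 0], "gripper": 6}

```text
time_s: 18.55
eef_pos: [638.4, -243.8, 170.4]
ee_rot: [0.0, -0.001, 1.0, -0.0]
force: [-0.2, 0.3, -0.4]
grip_width: 0.703
grip_force: 0.0
```

```bash
python3 - <<'E'
from h import *
snap('wrist','w9'); s=sense(); print(s["eef_pos"],s["dq"].round(3))
d=load("w9");C=cloud(d); k=(np.hypot(C[...,0]-646,C[...,1]+274)<40)&(C[...,2]>6)&(C[...,2]<20); p=C[k]
(x,y),r=cv2.minEnclosingCircle(p[:,:2].astype(np.float32)); print(len(p),x,y,r,np.median(p[:,2]))
go(x,y,76,0)
E
```

```text
[ 638.32642242 -243.9168772   170.28462344] [-0.002  0.004 -0.002  0.001  0.001 -0.   ]
733 646.4093017578125 -273.94024658203125 15.661497116088867 9.606434595293024
offset [-0.8, -3.0, 9.43] rot [-0.0, 0.0, 0.1] j [-0.54, 0.78, 1.11, -0.0, 1.25, -2.11] t 18.6
```

View pics/w9.png

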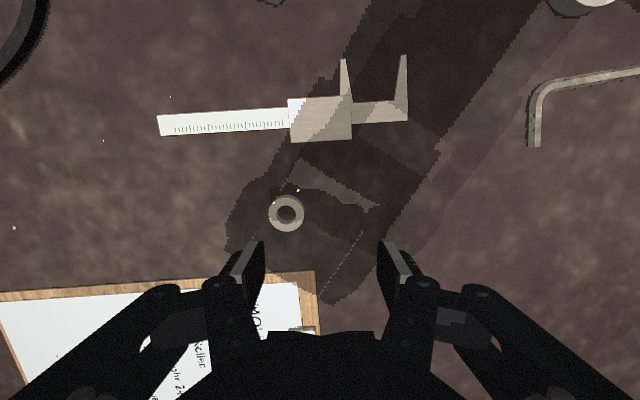

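The washer pack is at (286,213), and the clipboard edge is well clear.

Emit:
step_arm:
  plan:
    - {"offset": [-0.8, -3.0, 0], "rot": [0, 0, 0], "gripper": 6}
    - {"offset": [-0.8, -3.0, 4], "rot": [0, 0, 0], "gripper": 6}
    - {"offset": [-0.8, -3.0, 8.6], "rot": [0, 0, 0], "gripper": 6}
    - {"offset": [-0.8, -3.0, 9.6], "rot": [0, 0, 0], "gripper": 6}
    - {"offset": [-0.8, -3.0, 9.6], "rot": [0, 0, 0], "gripper": 6}
    - {"offset": [-0.8, -3.0, 9.6], "rot": [0, 0, 0], "gripper": 6}
    - {"offset": [-0.8, -3.0, 9.6], "rot": [0, 0, 0], "gripper": 2}
    - {"offset": [-0.8, -3.0, 9.6], "rot": [0, 0, 0], "gripper": 2}
    - {"offset": [-0.8, -3.0, 9.6], "rot": [0, 0, 0], "gripper": 2}
    - {"offset": [-0.8, -3.0, 9.6], "rot": [0, 0, 0], "gripper": 2}
    - {"offset": [-0.8, -3.0, 9.6], "rot": [0, 0, 0], "gripper": 2}
    - {"offset": [-0.8, -3.0, 9.6], "rot": [0, 0, 0], "gripper": 2}

```text
time_s: 19.8
eef_pos: [646.8, -274.8, 76.1]
ee_rot: [0.001, -0.0, 1.0, -0.001]
force: [-1.2, 0.5, 6.2]
grip_width: 0.33
grip_force: 39.1
```

Emit:
step_arm:
  plan:
    - {"offset": [0, 0, 0], "rot": [0, 0, 0], "gripper": 2}
    - {"offset": [0, 0, -5], "rot": [0, 0, 0], "gripper": 2}
    - {"offset": [0, 0, -9], "rot": [0, 0, 0], "gripper": 2}
    - {"offset": [0, 0, -9], "rot": [0, 0, 0], "gripper": 2}
    - {"offset": [0, 0, -9], "rot": [0, 0, 0], "gripper": 2}
    - {"offset": [0, 0, -9], "rot": [0, 0, 0], "gripper": 2}

```text
time_s: 20.4
eef_pos: [645.8, -274.2, 162.7]
ee_rot: [-0.001, -0.0, 1.0, 0.001]
force: [-0.9, 1.0, -0.2]
grip_width: 0.328
grip_force: 39.8
```

```bash
python3 -c "
from h import *
s=sense(); print(s['grip_width']*85.4,s['eef_pos'],s['dq'].round(3));go(499,226.5,165,0);go(499-17*14.7,226.5-500*.1,165,0)"
```

```text
28.030574380513666 [ 645.79313961 -274.21645524  162.65421842] [-0.     0.013  0.004  0.     0.001 -0.001]
offset [14.65, 50.08, -0.15] rot [0.1, -0.1, 0.0] j [-0.57, 0.83, 1.04, -0.0, 1.28, -2.14] t 20.4
offset [39.65, 45.09, -0.11] rot [0.1, -0.1, 0.0] j [-0.57, 0.83, 1.04, -0.0, 1.28, -2.14] t 20.4
```

Emit:
step_arm:
  plan:
    - {"offset": [14.65, 50.1, -0.2], "rot": [0, 0, 0], "gripper": 2}
    - {"offset": [14.65, 50.1, -0.2], "rot": [0, 0, 0], "gripper": 2}
    - {"offset": [14.65, 50.1, -0.2], "rot": [0, 0, 0], "gripper": 2}
    - {"offset": [14.65, 50.1, -0.2], "rot": [0, 0, 0], "gripper": 2}
    - {"offset": [14.65, 50.1, -0.2], "rot": [0, 0, 0], "gripper": 2}
    - {"offset": [14.65, 50.1, -0.2], "rot": [0, 0, 0], "gripper": 2}
    - {"offset": [14.65, 50.1, -0.2], "rot": [0, 0, 0], "gripper": 2}
    - {"offset": [14.65, 50.1, -0.2], "rot": [0, 0, 0], "gripper": 2}
    - {"offset": [14.65, 50.1, -0.2], "rot": [0, 0, 0], "gripper": 2}
    - {"offset": [14.65, 50.1, -0.2], "rot": [0, 0, 0], "gripper": 2}
    - {"offset": [14.65, 50.1, -0.2], "rot": [0, 0, 0], "gripper": 2}
    - {"offset": [14.65, 50.1, -0.2], "rot": [0, 0, 0], "gripper": 2}

```text
time_s: 21.6
eef_pos: [497.9, 228.8, 164.8]
ee_rot: [-0.001, -0.002, 1.0, -0.0]
force: [-0.2, -0.5, -0.4]
grip_width: 0.325
grip_force: 39.8
```

Emit:
step_arm:
  plan:
    - {"offset": [0, 0, 0], "rot": [0, 0, 0], "gripper": 2}
    - {"offset": [0, 0, 0], "rot": [0, 0, 0], "gripper": 2}
    - {"offset": [0, 0, 0], "rot": [0, 0, 0], "gripper": 2}
    - {"offset": [0, 0, 0], "rot": [0, 0, 0], "gripper": 2}

```text
time_s: 22.0
eef_pos: [499.8, 225.6, 165.8]
ee_rot: [-0.0, 0.0, 1.0, -0.0]
force: [0.3, -0.1, -0.9]
grip_width: 0.33
grip_force: 39.8
```

```bash
python3 - <<'E'
from h import *
snap('wrist','w10'); s=sense(); print(s["eef_pos"],s["dq"].round(3),s["grip_width"]*85.4)
go(499,227,95,0)
E
```

```text
[499.69138498 225.75761573 165.8466417 ] [ 0.006 -0.002 -0.001  0.001  0.     0.   ] 28.38289426669436
offset [0.07, 0.12, 7.08] rot [-0.0, -0.0, -0.0] j [0.21, 0.51, 1.6, -0.0, 1.04, -1.36] t 22.1
```

View pics/w10.png

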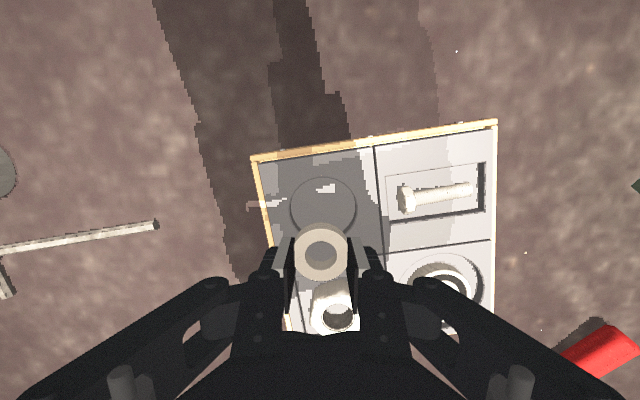

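The bolt lies in the oblong well and the washer pack is held above the small round well, centred near (323,208). Next I lower and release it.

Emit:
step_arm:
  plan:
    - {"offset": [0.1, 0.15, 4], "rot": [0, 0, 0], "gripper": 2}
    - {"offset": [0.1, 0.15, 6.2], "rot": [0, 0, 0], "gripper": 2}
    - {"offset": [0.1, 0.15, 7.1], "rot": [0, 0, 0], "gripper": 2}
    - {"offset": [0.1, 0.15, 7.1], "rot": [0, 0, 0], "gripper": 2}
    - {"offset": [0.1, 0.15, 7.1], "rot": [0, 0, 0], "gripper": 2}
    - {"offset": [0.1, 0.15, 7.1], "rot": [0, 0, 0], "gripper": 2}
    - {"offset": [0.1, 0.15, 7.1], "rot": [0, 0, 0], "gripper": 5}
    - {"offset": [0.1, 0.15, 7.1], "rot": [0, 0, 0], "gripper": 5}
    - {"offset": [0.1, 0.15, 7.1], "rot": [0, 0, 0], "gripper": 5}
    - {"offset": [0.1, 0.15, 7.1], "rot": [0, 0, 0], "gripper": 5}
    - {"offset": [0.1, 0.15, 2], "rot": [0, 0, 0], "gripper": 5}
    - {"offset": [0.1, 0.15, -3], "rot": [0, 0, 0], "gripper": 5}

```text
time_s: 23.25
eef_pos: [497.9, 227.8, 195.3]
ee_rot: [-0.002, -0.0, 1.0, -0.0]
force: [1.5, -0.4, -0.3]
grip_width: 0.585
grip_force: 0.0
```

Emit:
step_arm:
  plan:
    - {"offset": [6, 0, -5], "rot": [0, 0, 0], "gripper": 5}
    - {"offset": [10, 3, -9], "rot": [0, 0, 0], "gripper": 5}
    - {"offset": [10, 5, -9], "rot": [0, 0, 0], "gripper": 5}
    - {"offset": [10, 5, -9], "rot": [0, 0, 0], "gripper": 5}
    - {"offset": [10, 5, -9], "rot": [0, 0, 0], "gripper": 5}
    - {"offset": [10, 5, -9], "rot": [0, 0, 0], "gripper": 5}
    - {"offset": [10, 5, -9], "rot": [0, 0, 0], "gripper": 5}
    - {"offset": [10, 5, -9], "rot": [0, 0, 0], "gripper": 5}

```text
time_s: 24.05
eef_pos: [398.8, 277.3, 284.2]
ee_rot: [-0.001, 0.0, 1.0, -0.0]
force: [0.3, -0.6, 0.2]
grip_width: 0.586
grip_force: 0.0
```

```bash
python3 - <<'E'
from h import *
snap('wrist','w11'); d=load("w11"); print(d["s_pos"])
Rm,t=pose(d); q=Rm.T@(np.array([537,278,20])-t); u,v=(q[:2]/q[2]*K(d)+[d["cx"],d["cy"]]).astype(int); print(u,v)
a=cv2.imread("pics/w11.png"); a=a[max(v-115,0):v+115,max(u-150,0):u+150]; cv2.imwrite("pics/v12.png",cv2.resize(a,None,fx=2.5,fy=2.5,interpolation=2))
C=cloud(d)
for n,x,y,r,z in [("bearing",574,329,30,20),("nut",588,240,30,27),("washers",499,227,22,15),("bolt",485,316,30,14)]:
    k=(np.hypot(C[...,0]-x,C[...,1]-y)<r)&(C[...,2]>z)&(C[...,2]<60); p=C[k]
    if len(p)>5:
        (a,b),rr=cv2.minEnclosingCircle(p[:,:2].astype(np.float32)); print(n,len(p),(round(a,1),round(b,1)),round(rr,1),np.percentile(p[:,2],[10,50,98]).round(1))
E
```

```text
[398.84297134 277.31084853 284.1860684 ]
321 282
bearing 843 (575.7, 327.6) 26.8 [22.9 24.5 26.1]
nut 567 (589.8, 239.7) 25.5 [29.1 31.6 33.3]
washers 293 (499.1, 227.6) 15.6 [17.6 19.8 21.2]
bolt 773 (485.0, 316.0) 30.0 [18.5 20.6 30.4]
```

View pics/v12.png

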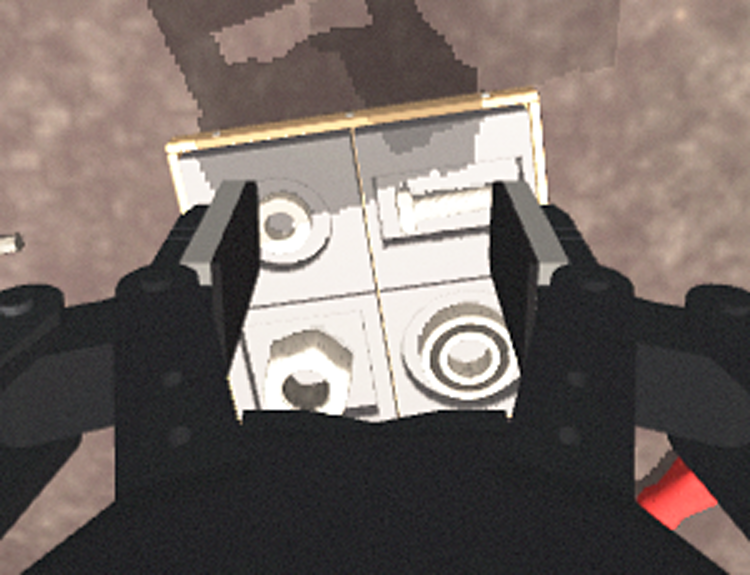

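All four parts are flat in their wells. Top heights are about 24.5, 31.6, 19.8 and 30 mm, as expected, and the bearing, nut and washers are within about 3 mm of their well centres. The view also shows the bolt lying in the oblong well.

```bash
python3 -c "
from rig import *
print(finish_job())"
```

```text
the job is handed in; nothing more can be done
None
```

I handed the job in at about 24 s with the bearing, washers, large nut and bolt lying flat in their wells, and the spacer and smaller nut left untouched; the hand-in call returned no verdict.

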